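Dock a board carrier on its three-ball base

TASK

Take the board carrier by its grip and set it, tab end over the single ball, onto the three-ball docking base, working it down past the two sprung noses until they pull it fully home on the balls. Then bed it with a steady push straight down of about 20 N (beyond its own weight) for one second, never pushing with more than 35 N, let go, and leave the other things on the bench alone.

Things in the scene. Friction and masses are not known exactly. Their poses are not given: they have to be found in the camera images.
- plate: the board carrier: an aluminium plate 110 (x) x 100 (y) x 6 mm with two green circuit boards and a 34 mm wide tab sticking out 18 mm at its +x end. Origin: centre of its underside (the feet it stands on), z up; plate top at z = 16 mm. 0.36 to 0.56 kg. It starts on the mat.
- plate_grip (a point): point to hold the carrier by, in the black upright grip block at its middle: block 50 mm long in x, 16 mm thick in y (pinch across y from above), from 16 to 66 mm above the carrier's origin; this point is 54 mm above the origin, axes as the carrier's
- plate_tab (a point): on the tab's top, straight above the single V groove (x = 50, y = 0, z = 16 mm in the carrier). Two more grooves are under x = -32, y = +-32 mm. Grooves have polished 45 degree flanks, open 10 mm to either side and point to the middle: they centre on the balls if the carrier is free to shift
- plate_bar (a point): middle of the round steel bar along the carrier's left (+y) side: 8 mm thick, 60 mm long in x, centre at y = 56, z = 13 mm in the carrier; a like bar is on the right side
- dock: the docking base, fixed: dark steel slab 150 (x) x 190 (y) x 12 mm, origin at the centre of its underside, z up. On it stand three ball posts and, at y = +-86 mm, two blocks 34 x 16 mm, 62 mm high, that hold the sprung noses
- dock_home (a point): point 36 mm above the base's origin, where the carrier's origin is when fully home; x points to the single ball, and the carrier's x must point the same way
- dock_ball (a point): centre of the single ball, x = 50, y = 0, z = 34.6 mm in the base; two more at x = -32, y = +-32 mm. Steel, 16 mm, rigid: a push on them must be judged by force, not by height
- dock_nose (a point): where the left sprung nose rests (y = 63.3, z = 53 mm in the base; the right one at y = -63.3): steel, 10 mm round, 22 mm long in x, yields only outward, 4.5 N to start, 1.5 N per mm. The bars meet the noses 9 mm above home; a level push past both takes 5 to 10 N (up to 20 N if one side snaps first); from 4 mm above home they pull the carrier down
- driver: screwdriver, 170 mm long, lying between the two; origin under its middle, x along it; leave alone
- cutters: side cutters with blue grips, about 130 mm long, lying down; origin near the pivot, x towards the jaws; leave alone
- spool: grey solder spool, 56 mm across, 36 mm high, standing; origin under its centre; leave alone
- flux_jar: small jar, 44 mm across, 45 mm high; origin under its centre; leave alone
- multimeter: black hand multimeter 75 (x) x 140 (y) x 34 mm, lying face up; origin under its centre; leave alone
- parts_tray: clear open tray with six compartments, 110 x 160 x 30 mm; origin under its centre; leave alone

How it is judged:
By the outcome, as a careful person would: the job done as asked, in the order asked, and still so for the second after the job is handed in, with the robot touching nothing.
It also fails if it takes over 64 s, if anything falls off the work surface, if the arm or the gripper's body presses on something with over 40 N, if the wrist force passes 120 N, or if a joint passes its speed limit or range.

ROBOT

A 7-joint arm with a two-finger parallel gripper is mounted at the origin on the work surface. World frame = base frame: x ahead of the robot, y to its left, z up, the work surface at z = 0. Lengths are in mm, angles in rad, forces in N, time in s.
With the tool pointing down it reaches from about 400 to 875 mm from the base axis. Payload 4.4 kg.
Tool frame: the origin (TCP) lies midway between the tips of the shut fingers; the grasp point (between the pads) lies ctrl.grip_depth behind it (ctrl.grip_depth is the distance from the TCP to the grasp point, in mm); z points along the fingers, y is the line along which they close (so a half turn about z gives the same grasp; the last joint's range is limited). The gripper opens to 85 mm and grips with 20 to 120 N. Pads are 22 mm wide; open, the fingers measure 114 mm over their backs; the gripper's body (76 mm by 85 mm) begins 54 mm behind the grasp point. The pads swing forward as they close: fully open they stand 13 mm farther back than shut.
Start: joints at [-1.389, 0.628, 0.038, 1.517, -0.027, 0.996, -0.02], TCP at [159.401, 630.166, 231.313] pointing down, gripper open.
Joint ranges: [-3.06, 3.06], [-0.37, 2.12], [-1.25, 1.32], [0.18, 2.47], [-1.1, 4.24], [0.23, 1.98], [-2.94, 2.94]. Speed limits (rad/s): [2.57, 2.57, 3.14, 3.14, 3.14, 3.14, 3.14].

INTERFACE

Orientations are given as [roll, pitch, yaw] about the fixed x, y, z axes, in that order (R = Rz(yaw) Ry(pitch) Rx(roll)).
In Python, from cell import ctrl gives the robot as it stands.
- The arm moves only by the tool carry_out, never from a script. Its argument "deltas" is one flat list of numbers, 7 for each row, row after row: the turn, a rotation vector about the tool's x, y, z in degrees, then the shift along the tool's x, y, z in m, then the closure, from -1 (fully open) to 1 (shut). In form: [wx, wy, wz, dx, dy, dz, claw, wx, wy, wz, dx, dy, dz, claw, ...]. A call has 1 to 12 rows; each row shifts and turns the commanded pose from where the row before left it, along the tool's axes as they then stand; what a row does not reach is not made up. A row lasts 1/8 s, in which the tool goes at most 62.5 mm and 10.7 degrees, less where a joint would pass 70% of its speed; a pose out of reach is approached as far as the arm can. A call with a gripper value outside its range is refused whole. The fingers move at their own pace and stop on an object; the grip force is fixed at half the most. Time passes only in rows, so rows that do not move let the fingers close. It gives the time, the measured TCP pose, the force, the opening and the grip force at its end, in the units of the state.
- ctrl.read_state(): the state, without advancing time (a new reading comes with each control period).
- ctrl.get_image(name): name is "scene" or "top" or "wrist"; returns the picture (420x560x3 uint8, red, green, blue); there is no depth.
- ctrl.calibration(name): a dict with "mtx" (3x3 intrinsics, pixels), "distortion" ([k1, k2, p1, p2, k3] as OpenCV has them; the pictures are not rectified), "R" (3x3) and "t" (3): a world point X has camera coordinates R X + t. Camera axes: x right, y down, z forward; pixel columns grow to the right and rows downward; lengths in mm; the calibration is good to about 2 mm. A picture is of the moment at which its call begins: read the wrist's pose just before it. calibration takes no time and is no camera call; for the wrist camera it gives the pose at the moment of the call.
- ctrl.finish_job(): hands the job in; it is judged then, once.
The state is a dict: "clock": time; "qpos": joint angles; "qd": joint speeds; "tau": joint torques, N m; "eef_pos": TCP position; "tool_rot": TCP orientation; "force": force on the tool from outside, world axes, zero at the start; "torque": the same for the moment, N m; "width": finger opening in mm; "gripper_force": force on a finger pad.
Only numpy, scipy, OpenCV 4.12 (cv2) and the standard library are available. Lean on these libraries where they do the work, as an engineer would, in place of code of your own. Each camera call takes 0.05 s, during which the arm holds its last target. There are 200 camera calls.

## Working session

There is one attempt and no reset: what is moved stays moved. The work goes in short steps, Python scripts to look and compute and a tool call to move; the robot and the scene stay as the last step left them, time stands still between calls to the robot, and variables do not carry over. Pictures are saved under pics/ and viewed, at most 10 in all, crops included, and the job is handed in when it is done.

Besides the shell and the picture viewer there is one more tool, called as a command line: name --argument value ..., lists and objects as JSON in quotes. carry_out: Moves the arm, as the interface text tells. Its arguments: {"type":"object","properties":{"deltas":{"type":"array"}},"required":["deltas"]}

```bash
mkdir -p pics; ls; python3 - <<'E'
from cell import ctrl
import cv2,numpy as np
s=ctrl.read_state();print({k:np.round(v,3).tolist() for k,v in s.items()},ctrl.grip_depth)
for n in("top","scene"):
    im=ctrl.get_image(n);cv2.imwrite(f"pics/{n}0.png",im[:,:,::-1])
    c=ctrl.calibration(n);print(n,{k:np.round(v,3).tolist() for k,v in c.items()})
E
```

```text
pics
{'clock': 0.0, 'qpos': [-1.389, 0.629, 0.038, 1.518, -0.027, 0.996, -0.02], 'qd': [-0.001, 0.001, 0.0, 0.0, -0.001, 0.001, -0.001], 'tau': [0.0, -56.341, 1.226, -19.344, 0.011, 0.011, 0.0], 'eef_pos': [159.21, 629.561, 230.402], 'tool_rot': [-3.14, -0.0, 2.894], 'force': [0.216, 0.259, -0.081], 'torque': [0.015, 0.011, 0.056], 'gripper_force': 0.0, 'width': 85.629} 18.700000000000003
top {'mtx': [[514.374, 0.0, 277.858], [0.0, 514.374, 216.45], [0.0, 0.0, 1.0]], 'distortion': [-0.087, 0.0, 0.0, 0.0, 0.0], 'R': [[0.029, -0.999, 0.015], [-0.996, -0.03, -0.089], [0.089, -0.013, -0.996]], 't': [103.321, 624.84, 1267.108]}
scene {'mtx': [[493.544, 0.0, 279.771], [0.0, 493.544, 215.242], [0.0, 0.0, 1.0]], 'distortion': [0.012, 0.0, 0.0, 0.0, 0.0], 'R': [[0.248, 0.969, 0.013], [0.626, -0.15, -0.765], [-0.739, 0.198, -0.643]], 't': [-268.782, -301.567, 1571.448]}
```

View pics/top0.png

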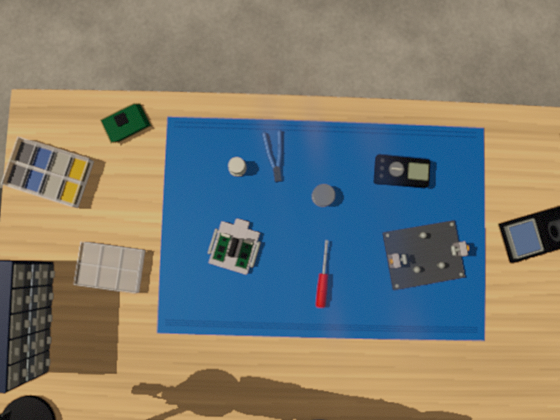

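View pics/scene0.png

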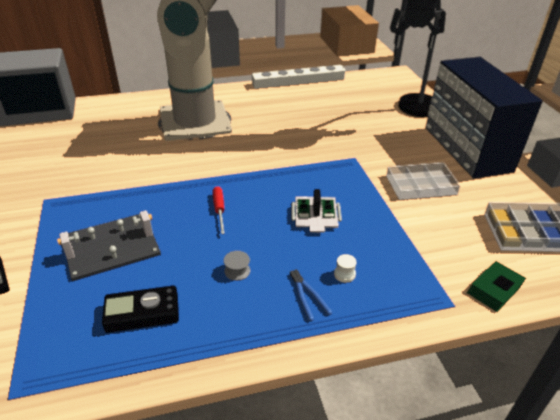

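The top view shows the carrier at about (235,247) with its tab towards (243,224). The dock is at (425,255) with its single ball at (424,235), so both x axes point roughly up the image (world +x). The driver lies between them. Next I'll get rough positions, then look from the wrist camera.

```bash
cat > h.py <<'E'
from cell import ctrl
import cv2,numpy as np
from scipy.spatial.transform import Rotation as Ro
def ray(c,px):
    u=cv2.undistortPoints(np.array(px,float).reshape(-1,1,2),c["mtx"],np.array(c["distortion"])).reshape(-1,2)
    R=np.array(c["R"]);o=-R.T@np.array(c["t"])
    return o,np.c_[u,np.ones(len(u))]@R
def cast(c,px,z):
    o,d=ray(c,px);return o+d*((z-o[2])/d[:,2])[:,None]
def proj(c,X):
    return cv2.projectPoints(np.array(X,float).reshape(-1,1,3),cv2.Rodrigues(np.array(c["R"]))[0],np.array(c["t"]),c["mtx"],np.array(c["distortion"]))[0].reshape(-1,2)
def delta(pos,rpy):
    "tool-frame rotvec(deg) and shift(mm) from measured pose to target"
    s=ctrl.read_state();A=Ro.from_euler('xyz',s["tool_rot"]);B=Ro.from_euler('xyz',rpy)
    return (A.inv()*B).as_rotvec(degrees=True).round(2),A.inv().apply(np.array(pos)-s["eef_pos"]).round(1)
E
python3 - <<'E'
from h import *
c=ctrl.calibration("top")
print("tab,mid",cast(c,[[243,224],[235,247]],16).round(1).tolist())
print("dock slab corners",cast(c,[[384,234],[455,222],[466,278],[397,289]],12).round(1).tolist())
print("balls",cast(c,[[424,235],[417,269],[442,265]],36).round(1).tolist())
print("blocks",cast(c,[[398,261],[460,249]],62).round(1).tolist())
w=ctrl.calibration("wrist");s=ctrl.read_state()
R=Ro.from_euler('xyz',s["tool_rot"]).as_matrix();o=-np.array(w["R"]).T@w["t"]
print("cam in tool",R.T@(o-s["eef_pos"]),"R cam",np.round(np.array(w["R"])@R,3),w["mtx"])
E
```

```text
tab,mid [[600.7, 209.2, 16.0], [541.9, 227.4, 16.0]]
dock slab corners [[586.0, -151.0, 12.0], [622.3, -336.5, 12.0], [478.9, -365.8, 12.0], [447.1, -186.3, 12.0]]
balls [[584.9, -247.7, 36.0], [499.1, -230.4, 36.0], [510.6, -294.4, 36.0]]
blocks [[517.7, -175.4, 62.0], [551.1, -331.0, 62.0]]
cam in tool [  74.48743558    1.27696544 -142.05817019] R cam [[ 0.001  1.     0.001]
 [-0.957  0.001 -0.289]
 [-0.289 -0.     0.957]] [[327.05263614   0.         277.22611684]
 [  0.         327.05263614 214.35869955]
 [  0.           0.           1.        ]]
```

```bash
python3 -c "
from h import *
print(delta([545,226,190],[np.pi,0,2.84]))"
```

```text
(array([-0.1 ,  0.  ,  3.09]), array([-472.9, -296.6,   41. ]))
```

carry_out --deltas '[0, 0, 0, -0.043, -0.027, 0.0, -1, 0, 0, 0, -0.043, -0.027, 0.004, -1, 0, 0, 0, -0.043, -0.027, 0.004, -1, 0, 0, 0, -0.043, -0.027, 0.004, -1, 0, 0, 0, -0.043, -0.027, 0.004, -1, 0, 0, 0, -0.043, -0.027, 0.004, -1, 0, 0, 0, -0.043, -0.027, 0.004, -1, 0, 0, 0, -0.043, -0.027, 0.004, -1, 0, 0, 0, -0.043, -0.027, 0.004, -1, 0, 0, 0, -0.043, -0.027, 0.004, -1, 0, 0, 0, -0.043, -0.027, 0.004, -1, 0, 0, 3, 0, 0, 0.005, -1]'

```text
clock: 1.6
eef_pos: [548.4, 220.5, 185.8]
tool_rot: [-3.139, 0.003, 2.832]
force: [-0.0, 1.4, 0.7]
width: 85.1
gripper_force: 0.0
```

```bash
python3 - <<'E'
from h import *
import pickle
ctrl.get_image("wrist");ctrl.get_image("wrist")
s=ctrl.read_state();c=ctrl.calibration("wrist");im=ctrl.get_image("wrist");cv2.imwrite("pics/w1.png",im[:,:,::-1])
pickle.dump((s,c),open("w1.pkl","wb"))
print(s["clock"],s["eef_pos"],s["tool_rot"],s["force"],s["qpos"])
E
```

```text
1.7 [544.94604882 224.9347231  185.28691481] [-3.14009498e+00 -1.53218823e-03  2.83910698e+00] [-0.20351339 -0.00745423  0.37699116] [-0.46883756  0.59566894  0.04656927  1.73953457 -0.03596918  0.80935746
  0.8629107 ]
```

View pics/w1.png

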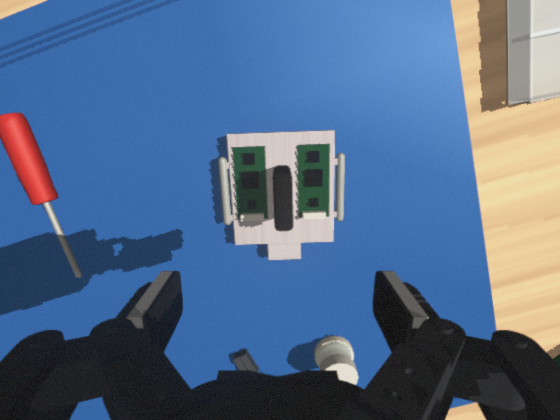

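The wrist view shows the carrier clearly: plate corners at about (228,134), (335,130), (334,241) and (235,244), tab front at row 259, and the grip block at (283,197). I'll fit the edges.

```bash
python3 - <<'E'
from h import *
import pickle
s,c=pickle.load(open("w1.pkl","rb"))
im=cv2.imread("pics/w1.png");hsv=cv2.cvtColor(im,cv2.COLOR_BGR2HSV)
m=((hsv[...,1]<70)&(hsv[...,2]>110)).astype(np.uint8)
g=cv2.cvtColor(im,cv2.COLOR_BGR2GRAY)
def colext(cols,r0,r1,f): return [(x,f(np.nonzero(m[r0:r1,x])[0])+r0) for x in cols]
def rowext(rows,c0,c1,f): return [(f(np.nonzero(m[y,c0:c1])[0])+c0,y) for y in rows]
def fit(p,z,n):
    X=cast(c,p,z)[:,:2];v=cv2.fitLine(X.astype(np.float32),cv2.DIST_HUBER,0,.01,.01).ravel()
    a=np.arctan2(v[1],v[0]);a=(a+np.pi/4)%np.pi-np.pi/4;print(n,"ang",a.round(4),"pt",v[2:].round(2),"res",np.std((X-v[2:])@[-v[1],v[0]]).round(2));return v
front=fit([(x,y+.5) for x,y in colext([*range(240,262),*range(306,329)],225,262,max)],16,"front")
tab=fit([(x,y+.5) for x,y in colext(range(272,298),245,275,max)],16,"tab")
rear=fit([(x,y-.5) for x,y in colext(range(240,325),115,150,min)],10,"rear(z10)")
L=fit([(x-.5,y) for x,y in rowext([*range(138,152),*range(228,240)],215,260,min)],13,"left")
R=fit([(x+.5,y) for x,y in rowext([*range(138,150),*range(224,238)],300,345,max)],13,"right")
k=((g<50)).astype(np.uint8);k[:, :266]=0;k[:,300:]=0;k[:150]=0;k[240:]=0
n,l,st,ce=cv2.connectedComponentsWithStats(k);i=1+np.argmax(st[1:,4]);print("grip",st[i],ce[i])
ct=max(cv2.findContours((l==i).astype(np.uint8),cv2.RETR_EXTERNAL,cv2.CHAIN_APPROX_NONE)[0],key=len).reshape(-1,2)
for z in(66,):
    X=cast(c,ct,z)[:,:2].astype(np.float32);print("gripbox z66",cv2.minAreaRect(X))
    print("grip end far(front) centre pts",cast(c,[(ct[:,0].mean(),st[i][1]),(ct[:,0].mean(),st[i][1]+st[i][3])],z).round(1))
a=-0.30
for n_,v in(("front",front),("tab",tab),("rear",rear),("L",L),("R",R)):pass
E
```

```text
front ang 1.3109 pt [597.05 225.85] res 0.42
tab ang 1.3268 pt [611.71 211.16] res 0.32
rear(z10) ang 1.3067 pt [490.88 256.96] res 0.26
left ang -0.2665 pt [517.16 185.35] res 0.28
right ang -0.2633 pt [559.08 279.83] res 0.04
grip [273 167  17  62 417] [278.77458034 188.16546763]
gripbox z66 ((537.0458374023438, 231.7181854248047), (12.936474800109863, 51.607852935791016), 73.30195617675781)
grip end far(front) centre pts [[512.  238.1  66. ]
 [562.2 222.6  66. ]]
```

```bash
python3 -c "
from h import *
print(delta([541.5,231.5,36],[np.pi,0,2.8786]))"
```

```text
(array([-0.04, -0.08, -2.1 ]), array([  4.3,   4.4, 149.7]))
```

carry_out --deltas '[0, 0, -2.1, 0.0043, 0.0044, 0.015, -1, 0, 0, 0, 0, 0, 0.03, -1, 0, 0, 0, 0, 0, 0.03, -1, 0, 0, 0, 0, 0, 0.03, -1, 0, 0, 0, 0, 0, 0.025, -1, 0, 0, 0, 0, 0, 0.015, -1, 0, 0, 0, 0, 0, 0.005, -1, 0, 0, 0, 0, 0, 0, -1]'

```text
clock: 2.75
eef_pos: [542.3, 232.1, 36.5]
tool_rot: [3.141, 0.0, 2.879]
force: [0.1, -0.3, -0.0]
width: 85.4
gripper_force: 0.0
```

carry_out --deltas '[0, 0, 0, 0, 0, 0, 0.5, 0, 0, 0, 0, 0, 0, 1, 0, 0, 0, 0, 0, 0, 1, 0, 0, 0, 0, 0, 0, 1, 0, 0, 0, 0, 0, 0, 1, 0, 0, 0, 0, 0, 0, 1]'

```text
clock: 3.5
eef_pos: [542.4, 231.5, 36.7]
tool_rot: [-3.142, 0.0, 2.878]
force: [-1.0, -1.8, 5.6]
width: 15.3
gripper_force: 58.9
```

```bash
python3 -c "
from h import *
s=ctrl.read_state();print({k:np.round(v,3).tolist() for k,v in s.items()})"
```

```text
{'clock': 3.5, 'qpos': [-0.465, 0.811, 0.022, 1.829, -0.033, 0.502, 0.887], 'qd': [0.0, 0.0, -0.0, 0.0, 0.001, 0.001, -0.0], 'tau': [-0.344, -53.873, 0.808, -11.059, -0.067, -0.484, 0.014], 'eef_pos': [542.393, 231.497, 36.683], 'tool_rot': [-3.142, 0.0, 2.878], 'force': [-1.039, -1.837, 5.587], 'torque': [-0.174, 0.222, -0.009], 'gripper_force': 58.913, 'width': 15.26}
```

carry_out --deltas '[0, 0, 0, 0, 0, -0.003, 1, 0, 0, 0, 0, 0, -0.01, 1, 0, 0, 0, 0, 0, -0.02, 1, 0, 0, 0, 0, 0, -0.03, 1, 0, 0, 0, 0, 0, -0.03, 1, 0, 0, 0, 0, 0, -0.02, 1, 0, 0, 0, 0, 0, -0.01, 1, 0, 0, 0, 0, 0, 0, 1, 0, 0, 0, 0, 0, 0, 1]'

```text
clock: 4.62
eef_pos: [541.5, 231.4, 158.3]
tool_rot: [-3.14, -0.002, 2.878]
force: [-0.1, 0.6, -4.1]
width: 15.2
gripper_force: 58.7
```

```bash
python3 -c "
from h import *
s=ctrl.read_state();print({k:np.round(s[k],3).tolist() for k in('eef_pos','force','torque','width')})
print(delta([634,-239,300],[np.pi,0,3.325]))"
```

```text
{'eef_pos': [541.54, 231.39, 158.307], 'force': [-0.134, 0.554, -4.111], 'torque': [-0.016, 0.033, -0.032], 'width': 15.222}
(array([ -0.05,  -0.11, -25.6 ]), array([-211.5, -430.3, -141.5]))
```

carry_out --deltas '[0, 0, 0, -0.012, -0.024, -0.02, 1, 0, 0, 0, -0.02, -0.04, -0.02, 1, 0, 0, 0, -0.022, -0.046, -0.02, 1, 0, 0, 0, -0.022, -0.046, -0.02, 1, 0, 0, 0, -0.022, -0.046, -0.02, 1, 0, 0, 0, -0.022, -0.046, -0.02, 1, 0, 0, 0, -0.022, -0.046, -0.02, 1, 0, 0, 0, -0.022, -0.046, 0, 1, 0, 0, 0, -0.022, -0.046, 0, 1, 0, 0, -6, -0.0255, -0.0443, -0.0015, 1, 0, 0, -10, 0, 0, 0, 1, 0, 0, -9.6, 0, 0, 0, 1]'

```text
clock: 6.12
eef_pos: [633.6, -239.6, 298.6]
tool_rot: [3.14, -0.003, -2.954]
force: [-0.7, 0.6, -4.4]
width: 14.8
gripper_force: 59.4
```

carry_out --deltas '[0, 0, 0, 0, 0, 0, 1, 0, 0, 0, 0, 0, 0, 1]'

```text
clock: 6.38
eef_pos: [634.1, -238.7, 299.9]
tool_rot: [3.141, -0.001, -2.961]
force: [0.6, 0.2, -3.6]
width: 15.3
gripper_force: 59.4
```

```bash
python3 - <<'E'
from h import *
import pickle
s=ctrl.read_state();c=ctrl.calibration("wrist");im=ctrl.get_image("wrist");cv2.imwrite("pics/w2.png",im[:,:,::-1])
cv2.imwrite("pics/top2.png",ctrl.get_image("top")[:,:,::-1])
pickle.dump((s,c),open("w2.pkl","wb"))
print(s["clock"],s["eef_pos"],s["tool_rot"],s["force"],s["qpos"])
E
```

```text
6.375 [ 634.07545539 -238.71746525  299.94877637] [ 3.14092016e+00 -1.34367266e-03 -2.96095542e+00] [ 0.63109408  0.24720873 -3.6008805 ] [ 0.34763073  0.61615814 -0.05284531  1.33662736  0.0329054   1.1911552
  2.0436791 ]
```

View pics/w2.png

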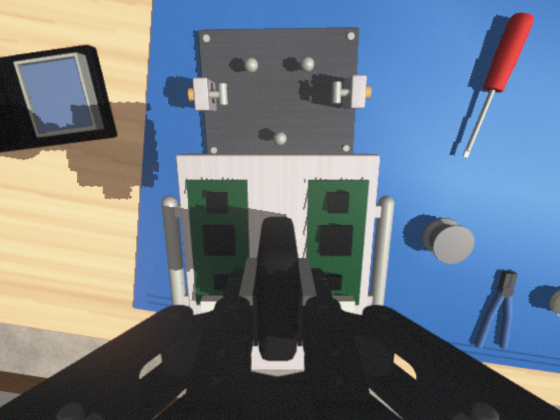

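The wrist view shows the dock's single ball at (280,138), the rear balls at (252,65) and (308,64), and the noses at (222,93) and (337,93). The held carrier is also in view, with its rear edge at row 156. I'll measure both in the tool frame.

```bash
python3 - <<'E'
from h import *
import pickle
s,c=pickle.load(open("w2.pkl","rb"))
im=cv2.imread("pics/w2.png");g=cv2.cvtColor(im,cv2.COLOR_BGR2GRAY)
R=Ro.from_euler('xyz',s["tool_rot"]);T=lambda X:R.inv().apply(np.atleast_2d(X)-s["eef_pos"])
B=[]
for x,y in((280,138),(252,65),(308,64)):
    p=g[y-11:y+12,x-11:x+12];m=(p>95).astype(np.uint8)
    n,l,st,ce=cv2.connectedComponentsWithStats(m);i=l[11,11]
    ct=max(cv2.findContours((l==i).astype(np.uint8),cv2.RETR_EXTERNAL,cv2.CHAIN_APPROX_NONE)[0],key=len)
    (u,v),r=cv2.minEnclosingCircle(ct);print("blob",st[i],(ce[i]+[x-11,y-11]).round(1),"circ",u+x-11,v+y-11,r)
    B.append((u+x-11,v+y-11))
W=cast(c,B,34.6);t=T(W);print("balls world",W.round(1).tolist(),"\ntool",t.round(1).tolist())
print("dists",np.linalg.norm(W[0]-W[1]),np.linalg.norm(W[0]-W[2]),np.linalg.norm(W[1]-W[2]),"expect 88.0 88.0 64")
b=(W[1]+W[2])/2;e=W[0]-b;print("yaw",np.arctan2(e[1],e[0]),"and from rear",np.arctan2(*(W[1]-W[2])[:2]*[-1,1]) , "len",np.linalg.norm(e),"origin world",b+32*e/np.linalg.norm(e))
# noses/blocks: slab rear edge, for yaw check
hs=cv2.cvtColor(im,cv2.COLOR_BGR2HSV)
sl=(hs[...,1]<90)
def colfirst(mask,cols,r0,r1,f): return [(x,f(np.nonzero(mask[r0:r1,x])[0])+r0) for x in cols]
def fit(p,z,n):
    X=cast(c,p,z)[:,:2];v=cv2.fitLine(X.astype(np.float32),cv2.DIST_HUBER,0,.01,.01).ravel()
    print(n,"yaw-90deg-ref",(np.arctan2(v[1],v[0])%np.pi-np.pi/2).round(4),"pt",T([*v[2:],z]).round(1))
fit([(x,y-.5) for x,y in colfirst(sl,range(215,345,3),15,60,min)],12,"slab rear")
# carrier in hand: rear edge (bottom z = TCP-36.7+10), sides (top)
zc=s["eef_pos"][2]-36.7
pl=(hs[...,1]<60)&(g>140)
fit([(x,y-.5) for x,y in colfirst(pl,range(185,375,3),146,175,min)],zc+16,"plate rear as z16")
for z in (zc+16,):
    rr=range(165,195,3)
    L=[(np.nonzero(pl[y,165:200])[0].min()+164.5,y) for y in rr];Q=[(np.nonzero(pl[y,360:400])[0].max()+360.5,y) for y in rr]
    l=T(cast(c,L,z));q=T(cast(c,Q,z));print("left y",l[:,1].round(1),"right y",q[:,1].round(1),"x",q[[0,-1],0].round(1))
E
```

```text
blob [  0   0  23  23 438] [281.4 138.9] circ 280.0 138.0 15.556448936462402
blob [  4   2  19  21 241] [252.9  64.8] circ 254.5 66.1666669845581 11.78757095336914
blob [  0   0  23  23 232] [308.6  63.4] circ 306.26354694366455 62.366994857788086 13.17408561706543
balls world [[585.7, -242.7, 34.6], [511.7, -286.2, 34.6], [497.0, -228.6, 34.6]] 
tool [[47.9, 4.6, 265.4], [128.6, -24.9, 265.5], [132.7, 34.4, 265.6]]
dists 85.89796531860847 89.82721599496462 59.48219208103235 expect 88.0 88.0 64
yaw 0.1790187009816521 and from rear -2.8923342761539126 len 82.69922488119364 origin world [ 535.81310298 -251.71936051   34.6       ]
slab rear yaw-90deg-ref 0.1979 pt [[172.9  -2.6 288.2]]
plate rear as z16 yaw-90deg-ref 0.1814 pt [[55.6  5.2 20.8]]
left y [-48.8 -48.9 -49.1 -48.7 -48.8 -49.  -49.1 -48.7 -48.8 -49. ] right y [51.8 52.  52.1 52.2 51.9 52.  52.1 52.3 51.9 52. ] x [50.5 36.7]
```

```bash
python3 - <<'E'
from h import *
im=cv2.imread("pics/w2.png")
cv2.imwrite("pics/w2c.png",cv2.resize(im[20:160,180:380],None,fx=4,fy=4,interpolation=cv2.INTER_CUBIC))
g=cv2.cvtColor(im,cv2.COLOR_BGR2GRAY)
for t in(120,150,180):
  for x,y in((280,138),(252,65),(308,64)):
    p=g[y-11:y+12,x-11:x+12];n,l,st,ce=cv2.connectedComponentsWithStats((p>t).astype(np.uint8));i=l[11,11];print(t,st[i].tolist(),(ce[i]+[x-11,y-11]).round(1))
E
```

```text
120 [7, 5, 11, 13, 113] [280.9 138.1]
120 [5, 4, 12, 14, 136] [251.6  64.4]
120 [6, 4, 12, 14, 124] [308.4  63.5]
150 [8, 6, 9, 11, 79] [281.3 138.1]
150 [7, 5, 10, 12, 96] [252.3  64.3]
150 [8, 5, 9, 12, 86] [309.   63.4]
180 [10, 8, 7, 8, 45] [281.9 138.3]
180 [8, 6, 8, 9, 55] [252.9  64. ]
180 [10, 6, 6, 9, 45] [309.6  63.2]
```

View pics/w2c.png

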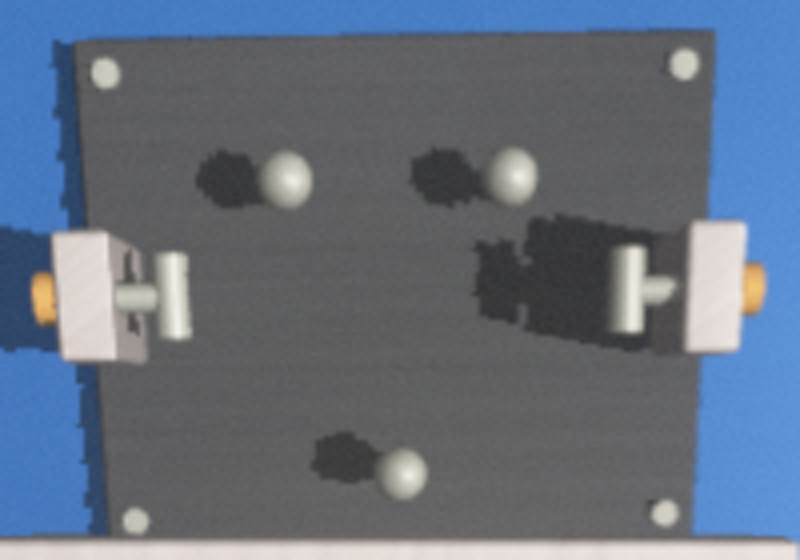

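In the crop, the ball discs centre at image pixels (280.4,138.0), (251.1,64.5) and (307.5,63.8). The noses sit symmetrically at (222,93) and (337,92). I'll recompute from these.

```bash
python3 - <<'E'
from h import *
import pickle
s,c=pickle.load(open("w2.pkl","rb"))
R=Ro.from_euler('xyz',s["tool_rot"]);T=lambda X:R.inv().apply(np.atleast_2d(X)-s["eef_pos"])
W=cast(c,[(280.4,138.),(251.1,64.5),(307.5,63.8)],34.6);print(W.round(1).tolist(),T(W).round(1).tolist())
print("dists",[np.linalg.norm(W[i]-W[j]).round(1) for i,j in((0,1),(0,2),(1,2))])
b=(W[1]+W[2])/2;e=W[0]-b;d=W[2]-W[1];e/=np.linalg.norm(e)
print("yaw",np.arctan2(e[1],e[0]),np.arctan2(-d[0],d[1]),"origin",W.mean(0)+e*(32-82/3.))
N=cast(c,[(180+172/4-.4,20+295/4-.4),(180+627/4-.4,20+288/4-.4)],58);print("noses",N.round(1).tolist(),"mid",N.mean(0).round(1),"dist",np.linalg.norm(N[0]-N[1]),np.arctan2(-(N[1]-N[0])[0],(N[1]-N[0])[1]))
S=cast(c,[(180+105/4-.4,20+73/4-.4),(180+684/4-.4,20+64/4-.4),(180+135/4-.4,20+520/4-.4),(180+665/4-.4,20+512/4-.4)],13);print("screws",S.round(1).tolist(),"mid",S.mean(0).round(1))
for a,q in((0,1),(2,3)):
  v=S[q]-S[a];print(np.arctan2(-v[0],v[1]),np.linalg.norm(v))
E
```

```text
[[585.6, -242.2, 34.6], [510.6, -290.4, 34.6], [498.2, -226.9, 34.6]] [[47.9, 5.1, 265.4], [130.4, -28.8, 265.5], [131.2, 35.9, 265.5]]
dists [np.float64(89.1), np.float64(88.7), np.float64(64.7)]
yaw 0.19945577860405034 0.19299734618351594 origin [ 536.05565429 -252.23093281   34.6       ]
noses [[548.2, -314.4, 58.0], [523.8, -191.1, 58.0]] mid [ 536.  -252.8   58. ] dist 125.74472317452884 0.1960300738251968
screws [[488.7, -349.8, 13.0], [455.4, -181.8, 13.0], [616.9, -324.5, 13.0], [583.5, -156.4, 13.0]] mid [ 536.1 -253.1   13. ]
0.19557957978722335 171.2698932702651
0.1963647816554439 171.39178261801018
```

```bash
python3 - <<'E'
from h import *
c=ctrl.calibration("top");im=cv2.imread("pics/top0.png");g=cv2.cvtColor(im,cv2.COLOR_BGR2GRAY).astype(float);hs=cv2.cvtColor(im,cv2.COLOR_BGR2HSV)
P=[]
for x,y in((424,235),(417,269),(442,265)):
    p=g[y-5:y+6,x-5:x+6];w=np.clip(p-100,0,None);yy,xx=np.mgrid[y-5:y+6,x-5:x+6];P.append(((w*xx).sum()/w.sum(),(w*yy).sum()/w.sum()))
W=cast(c,P,34.6);print(np.round(P,1).tolist(),W.round(1).tolist());b=(W[1]+W[2])/2;e=W[0]-b;e/=np.linalg.norm(e);print("origin",W.mean(0)+e*(32-82/3.),"yaw",np.arctan2(e[1],e[0]),np.linalg.norm(W[1]-W[2]))
# slab
m=((hs[...,1]<120)).astype(np.uint8);m[:215]=0;m[300:]=0;m[:,:375]=0;m[:,475:]=0
m=cv2.morphologyEx(m,cv2.MORPH_OPEN,np.ones((7,7)))
r=cv2.minAreaRect(max(cv2.findContours(m,0,2)[0],key=cv2.contourArea));print("slab",r,cast(c,[r[0]],12).round(1))
m=((hs[...,1]<75)&(g>100)|((hs[...,0]>45)&(hs[...,0]<85))).astype(np.uint8);m[:212]=0;m[280:]=0;m[:,:200]=0;m[:,270:]=0
m=cv2.morphologyEx(m,cv2.MORPH_CLOSE,np.ones((5,5)));m2=cv2.morphologyEx(m,cv2.MORPH_OPEN,np.ones((19,19)))
r=cv2.minAreaRect(max(cv2.findContours(m2,0,2)[0],key=cv2.contourArea));print("plate",r,cast(c,[r[0]],16).round(1),"TCP-known about 541.5..542.4,231.5")
E
```

```text
[[422.4, 234.8], [416.0, 269.2], [440.7, 264.8]] [[585.5, -244.0, 34.6], [498.5, -228.4, 34.6], [511.0, -291.6, 34.6]]
origin [ 536.26408733 -253.72320723   34.6       ] yaw 0.19556205404742255 64.42377638487568
slab ((426.9982604980469, 254.18995666503906), (58.61788558959961, 80.67179870605469), 80.21759033203125) [[ 537.4 -263.1   12. ]]
plate ((219.5, 251.5), (23.0, 19.0), 90.0) [[529.4 266.1  16. ]] TCP-known about 541.5..542.4,231.5
```

```bash
python3 -c "
from h import *
print(delta([536.6,-253.8,100],[np.pi,0,-2.9456]))"
```

```text
(array([ 0.  , -0.04, -0.81]), array([ 98.7,   2.7, 200.5]))
```

carry_out --deltas '[0, 0, 0, 0.015, 0.001, 0, 1, 0, 0, 0, 0.03, 0.001, 0.01, 1, 0, 0, 0, 0.03, 0.0007, 0.025, 1, 0, 0, 0, 0.018, 0, 0.035, 1, 0, 0, 0, 0.0057, 0, 0.04, 1, 0, 0, 0, 0, 0, 0.035, 1, 0, 0, 0, 0, 0, 0.03, 1, 0, 0, -0.81, 0, 0, 0.015, 1, 0, 0, 0, 0, 0, 0.01, 1, 0, 0, 0, 0, 0, 0, 1, 0, 0, 0, 0, 0, 0, 1, 0, 0, 0, 0, 0, 0, 1]'

```text
clock: 7.98
eef_pos: [537.4, -254.5, 101.7]
tool_rot: [-3.141, 0.001, -2.944]
force: [-0.7, 0.1, -2.8]
width: 15.1
gripper_force: 59.3
```

```bash
python3 -c "
from h import *
cv2.imwrite('pics/w3.png',ctrl.get_image('wrist')[:,:,::-1]);cv2.imwrite('pics/s3.png',cv2.resize(ctrl.get_image('scene')[180:290,20:200,::-1],None,fx=4,fy=4))
s=ctrl.read_state();print({k:np.round(s[k],3).tolist() for k in('clock','eef_pos','tool_rot','force','torque')})
print(delta([536.6,-253.8,90],[np.pi,0,-2.9456]))"
```

```text
{'clock': 8.075, 'eef_pos': [537.205, -254.363, 101.416], 'tool_rot': [-3.141, 0.001, -2.944], 'force': [0.284, 0.401, -3.329], 'torque': [0.005, 0.046, 0.009]}
(array([-0.04,  0.05,  0.08]), array([ 0.5,  0.7, 11.4]))
```

View pics/s3.png

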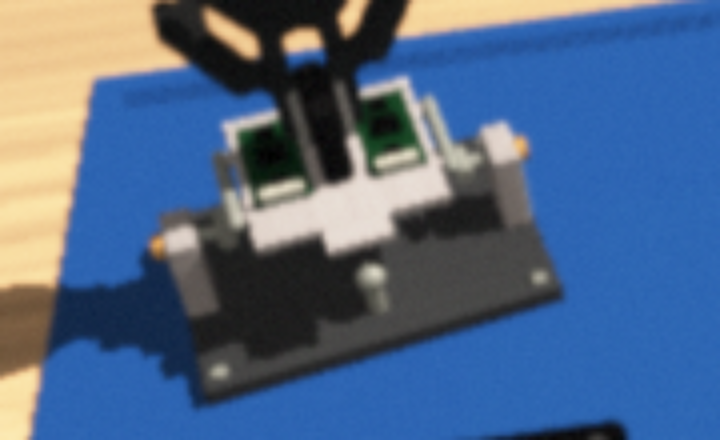

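View pics/w3.png

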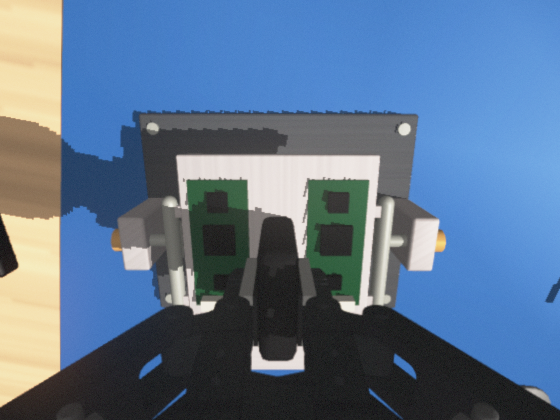

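The scene view shows the carrier level above the dock, tab over the single ball. In the wrist view it sits centred between the noses to within about 1 mm. I'll apply a small correction and descend.

carry_out --deltas '[0, 0, 0, 0.0005, 0.0005, 0.004, 1, 0, 0, 0, 0, 0, 0.006, 1, 0, 0, 0, 0, 0, 0.004, 1, 0, 0, 0, 0, 0, 0.002, 1, 0, 0, 0, 0, 0, 0, 1, 0, 0, 0, 0, 0, 0, 1]'

```text
clock: 8.82
eef_pos: [536.4, -253.8, 84.9]
tool_rot: [-3.141, 0.0, -2.944]
force: [-0.3, -0.5, -4.0]
width: 15.3
gripper_force: 59.4
```

carry_out --deltas '[0, 0, 0, 0, 0, 0.001, 1, 0, 0, 0, 0, 0, 0.001, 1, 0, 0, 0, 0, 0, 0, 1]'

```text
clock: 9.2
eef_pos: [536.3, -253.8, 82.8]
tool_rot: [-3.142, -0.0, -2.944]
force: [0.2, -0.8, -3.4]
width: 15.2
gripper_force: 59.5
```

carry_out --deltas '[0, 0, 0, 0, 0, 0.001, 1, 0, 0, 0, 0, 0, 0.001, 1, 0, 0, 0, 0, 0, 0, 1]'

```text
clock: 9.57
eef_pos: [536.7, -254.3, 81.5]
tool_rot: [-3.141, 0.001, -2.944]
force: [-0.7, 0.2, 2.7]
width: 15.1
gripper_force: 60.6
```

carry_out --deltas '[0, 0, 0, 0, 0, 0.001, 1, 0, 0, 0, 0, 0, 0, 1, 0, 0, 0, 0, 0, 0, 1]'

```text
clock: 9.95
eef_pos: [536.9, -254.2, 80.5]
tool_rot: [-3.141, 0.001, -2.944]
force: [-0.8, -0.3, 5.2]
width: 15.5
gripper_force: 60.8
```

carry_out --deltas '[0, 0, 0, 0, 0, 0.001, 1, 0, 0, 0, 0, 0, 0, 1, 0, 0, 0, 0, 0, 0, 1]'

```text
clock: 10.32
eef_pos: [536.9, -253.9, 79.0]
tool_rot: [-3.141, 0.001, -2.944]
force: [1.2, -1.5, 3.3]
width: 15.3
gripper_force: 60.6
```

carry_out --deltas '[0, 0, 0, 0, 0, 0.001, 1, 0, 0, 0, 0, 0, 0, 1, 0, 0, 0, 0, 0, 0, 1]'

```text
clock: 10.7
eef_pos: [536.6, -253.8, 77.5]
tool_rot: [-3.141, 0.0, -2.944]
force: [2.2, -2.1, 0.8]
width: 15.0
gripper_force: 60.0
```

carry_out --deltas '[0, 0, 0, 0, -0.0006, 0.001, 1, 0, 0, 0, 0, 0, 0, 1, 0, 0, 0, 0, 0, 0, 1]'

```text
clock: 11.08
eef_pos: [536.1, -254.1, 76.3]
tool_rot: [3.141, -0.001, -2.944]
force: [1.9, -0.6, -3.7]
width: 15.7
gripper_force: 59.7
```

carry_out --deltas '[0, 0, 0, 0, 0, 0.001, 1, 0, 0, 0, 0, 0, 0, 1, 0, 0, 0, 0, 0, 0, 1]'

```text
clock: 11.45
eef_pos: [535.9, -254.2, 75.4]
tool_rot: [3.141, -0.001, -2.944]
force: [1.8, -0.6, -4.4]
width: 15.1
gripper_force: 59.4
```

carry_out --deltas '[0, 0, 0, 0, 0, 0.001, 1, 0, 0, 0, 0, 0, 0, 1, 0, 0, 0, 0, 0, 0, 1]'

```text
clock: 11.82
eef_pos: [535.8, -254.3, 74.5]
tool_rot: [3.141, -0.001, -2.944]
force: [-0.3, -1.2, -6.2]
width: 15.2
gripper_force: 59.3
```

carry_out --deltas '[0, 0, 0, 0, 0, 0.001, 1, 0, 0, 0, 0, 0, 0, 1, 0, 0, 0, 0, 0, 0, 1]'

```text
clock: 12.2
eef_pos: [536.0, -254.4, 73.6]
tool_rot: [3.141, -0.001, -2.944]
force: [-0.2, -1.9, -5.0]
width: 15.4
gripper_force: 59.4
```

carry_out --deltas '[0, 0, 0, 0, 0, 0.0007, 1, 0, 0, 0, 0, 0, 0, 1, 0, 0, 0, 0, 0, 0, 1]'

```text
clock: 12.58
eef_pos: [536.5, -254.3, 73.2]
tool_rot: [-3.142, 0.0, -2.944]
force: [-0.3, -1.1, -1.8]
width: 15.1
gripper_force: 59.8
```

carry_out --deltas '[0, 0, 0, 0, 0, 0.0005, 1, 0, 0, 0, 0, 0, 0, 1, 0, 0, 0, 0, 0, 0, 1]'

```text
clock: 12.95
eef_pos: [536.9, -254.3, 72.8]
tool_rot: [-3.141, 0.001, -2.944]
force: [0.3, 0.6, -0.4]
width: 15.2
gripper_force: 60.0
```

carry_out --deltas '[0, 0, 0, 0, 0, 0.0005, 1, 0, 0, 0, 0, 0, 0, 1, 0, 0, 0, 0, 0, 0, 1]'

```text
clock: 13.32
eef_pos: [537.2, -254.3, 72.5]
tool_rot: [-3.141, 0.001, -2.944]
force: [1.6, 0.7, 4.3]
width: 15.3
gripper_force: 60.5
```

carry_out --deltas '[0, 0, 0, 0, 0, 0.0005, 1, 0, 0, 0, 0, 0, 0, 1, 0, 0, 0, 0, 0, 0, 1]'

```text
clock: 13.7
eef_pos: [537.3, -254.3, 72.4]
tool_rot: [-3.141, 0.002, -2.944]
force: [1.2, 1.5, 6.3]
width: 14.9
gripper_force: 61.1
```

carry_out --deltas '[0, 0, 0, 0, 0, 0.0004, 1, 0, 0, 0, 0, 0, 0.0004, 1, 0, 0, 0, 0, 0, 0, 1, 0, 0, 0, 0, 0, 0, 1]'

```text
clock: 14.2
eef_pos: [537.4, -254.3, 72.3]
tool_rot: [-3.141, 0.002, -2.944]
force: [-0.2, 0.9, 11.9]
width: 15.2
gripper_force: 61.8
```

```bash
python3 -c "
from h import *
for i in range(2):
    ctrl.get_image('wrist');s=ctrl.read_state();print({k:np.round(s[k],2).tolist() for k in('clock','eef_pos','tool_rot','force','torque')})"
```

```text
{'clock': 14.25, 'eef_pos': [537.42, -254.31, 72.27], 'tool_rot': [-3.14, 0.0, -2.94], 'force': [0.26, 2.02, 11.34], 'torque': [0.62, 0.13, -0.09]}
{'clock': 14.3, 'eef_pos': [537.44, -254.3, 72.27], 'tool_rot': [-3.14, 0.0, -2.94], 'force': [0.23, 1.78, 11.09], 'torque': [0.5, 0.11, -0.13]}
```

carry_out --deltas '[0, 0, 0, 0, 0, 0.0005, 1, 0, 0, 0, 0, 0, 0.0005, 1, 0, 0, 0, 0, 0, 0.0003, 1, 0, 0, 0, 0, 0, 0, 1]'

```text
clock: 14.8
eef_pos: [537.5, -254.3, 72.1]
tool_rot: [-3.141, 0.002, -2.944]
force: [-2.0, 1.7, 20.2]
width: 15.1
gripper_force: 63.1
```

carry_out --deltas '[0, 0, 0, 0, 0, 0, 1, 0, 0, 0, 0, 0, 0, 1, 0, 0, 0, 0, 0, 0, 1, 0, 0, 0, 0, 0, 0, 1, 0, 0, 0, 0, 0, 0, 1, 0, 0, 0, 0, 0, 0, 1]'

```text
clock: 15.55
eef_pos: [537.5, -254.3, 72.1]
tool_rot: [-3.141, 0.002, -2.944]
force: [-2.9, 2.8, 19.6]
width: 15.4
gripper_force: 63.1
```

carry_out --deltas '[0, 0, 0, 0, 0, 0, 1, 0, 0, 0, 0, 0, 0, 1, 0, 0, 0, 0, 0, 0, 1, 0, 0, 0, 0, 0, 0, 1, 0, 0, 0, 0, 0, 0, 1]'

```text
clock: 16.18
eef_pos: [537.5, -254.3, 72.1]
tool_rot: [-3.141, 0.002, -2.944]
force: [-2.4, 2.1, 21.0]
width: 15.5
gripper_force: 63.1
```

carry_out --deltas '[0, 0, 0, 0, 0, -0.001, 1, 0, 0, 0, 0, 0, -0.001, 1, 0, 0, 0, 0, 0, -0.0005, 1, 0, 0, 0, 0, 0, 0, 1, 0, 0, 0, 0, 0, 0, 1]'

```text
clock: 16.8
eef_pos: [537.4, -254.3, 72.3]
tool_rot: [-3.141, 0.002, -2.944]
force: [3.8, 2.0, 5.2]
width: 15.5
gripper_force: 60.8
```

carry_out --deltas '[0, 0, 0, 0, 0, -0.0005, 1, 0, 0, 0, 0, 0, 0, 0.5, 0, 0, 0, 0, 0, 0, 0, 0, 0, 0, 0, 0, 0, -1, 0, 0, 0, 0, 0, 0, -1, 0, 0, 0, 0, 0, 0, -1, 0, 0, 0, 0, 0, 0, -1]'

```text
clock: 17.68
eef_pos: [536.4, -254.4, 72.5]
tool_rot: [3.142, -0.0, -2.944]
force: [-0.2, 0.3, -0.1]
width: 85.5
gripper_force: 0.0
```

carry_out --deltas '[0, 0, 0, 0, 0, -0.005, -1, 0, 0, 0, 0, 0, -0.015, -1, 0, 0, 0, 0, 0, -0.03, -1, 0, 0, 0, 0, 0, -0.04, -1, 0, 0, 0, 0, 0, -0.04, -1, 0, 0, 0, 0, 0, -0.03, -1, 0, 0, 0, 0, 0, -0.02, -1, 0, 0, 0, 0, 0, -0.01, -1, 0, 0, 0, 0, 0, 0, -1, 0, 0, 0, 0, 0, 0, -1]'

```text
clock: 18.92
eef_pos: [535.8, -254.1, 261.7]
tool_rot: [3.141, -0.001, -2.944]
force: [0.4, 0.6, -0.3]
width: 85.1
gripper_force: 0.0
```

```bash
python3 - <<'E'
from h import *
s=ctrl.read_state();c=ctrl.calibration("wrist");im=ctrl.get_image("wrist")[:,:,::-1]
cv2.imwrite("pics/w4.png",im);sc=ctrl.get_image("scene")[180:290,20:200,::-1];cv2.imwrite("pics/s4.png",cv2.resize(sc,None,fx=4,fy=4))
print(s["clock"],s["eef_pos"],s["width"],s["force"])
cv2.imwrite("pics/c4.png",np.vstack([cv2.resize(im[80:300,120:440],(640,440)).astype(np.uint8)]))
E
```

```text
18.925 [ 535.82537926 -254.1316878   261.66283353] 85.08167202589357 [ 0.36509123  0.6494827  -0.29542459]
```

View pics/w4.png

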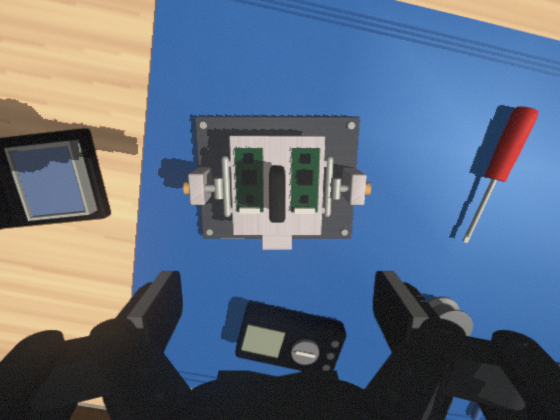

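View pics/s4.png

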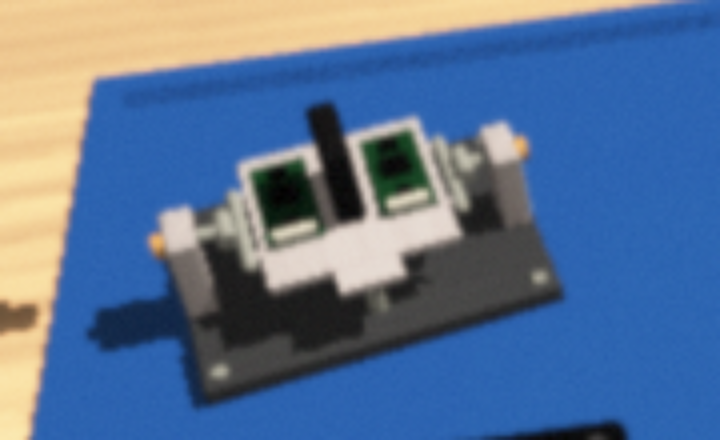

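Both views show the carrier sitting level and square on the dock. The tab is over the single ball, the noses are in over both bars, and the gripper is clear. I'll hand in.

```bash
python3 -c "
from cell import ctrl
print(ctrl.finish_job())"
```

```text
the job is handed in; nothing more can be done
None
```

The carrier is home on the three balls, tab end over the single ball; I bedded it at about 20 N for 1.4 s (highest reading 21 N), let go, touched nothing else, and handed in at about 19 s.

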